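# Fit the index plate and set the air valve to it

### The arm

A 6-joint arm with a two-finger parallel gripper is mounted at the origin on the work surface. World frame = base frame: x ahead of the robot, y to its left, z up, the work surface at z = 0. Lengths are in m, angles in rad, forces in N, time in s.
With the tool pointing down it reaches from about 0.35 to 0.85 m from the base axis. Payload 8.1 kg.
Tool frame: the origin (TCP) lies at the centre of the arm's flange, where the gripper is bolted on; the fingertips stand 186 mm ahead of it and the grasp point (between the pads) lies 167 mm ahead of it (robot.grasp_offset is the distance from the TCP to the grasp point, in m); z points along the fingers, y is the line along which they close (so a half turn about z gives the same grasp; the last joint's range is limited). The gripper opens to 93 mm and grips with 3 to 60 N. Pads are 15 mm wide; open, the fingers measure 128 mm over their backs; the gripper's body (75 mm by 188 mm) begins 65 mm behind the grasp point.
Start: joints at [1.131, 0.13, 1.488, -0, 1.523, -0.085], TCP at [0.208, 0.563, 0.405] pointing down, gripper open.
Joint ranges: [-2.96, 2.96], [-0.89, 2.26], [0.02, 2.5], [-1.34, 4.48], [0, 2.73], [-2.66, 2.66]. Speed limits (rad/s): [2.39, 2.39, 2.79, 3.14, 3.14, 3.14].

### API

Orientations are given as a rotation vector (axis times angle).
In Python, from plant import robot gives the robot as it stands.
- The arm moves only by the tool drive_tool, never from a script. Its argument "moves" is one flat list of numbers, 7 for each row, row after row: the finger opening in mm, from 0 to 93, then the shift along the tool's x, y, z in mm, then the turn, a rotation vector about the tool's x, y, z in degrees. A call has 1 to 8 rows; each row shifts and turns the commanded pose from where the row before left it, along the tool's axes as they then stand; what a row does not reach is not made up. A row lasts 1/10 s, in which the tool goes at most 50 mm and 8.59 degrees, less where a joint would pass 70% of its speed; a pose out of reach is approached as far as the arm can. A call is refused whole if a number of a shift passes 50 or a number of a turn 8.59, either way. A call with a gripper value outside its range is refused whole. The fingers move at their own pace and stop on an object; "grip_force" is the grip in N (left out, the last holds). Time passes only in rows, so rows that do not move let the fingers close. It gives the time, the measured TCP pose, the force, the opening and the grip force at its end, in the units of the state.
- robot.read_state(): the state, without advancing time (a new reading comes with each control period).
- robot.read_camera(name): name is "side" or "top" or "wrist"; returns a dict with "color" (400x640x3 uint8, red, green, blue), "depth" (400x640 float32, m along the optical axis (not along the pixel's ray), 0 where there is no reading), "mtx" (3x3 intrinsics, pixels), "dist_coeffs" ([k1, k2, p1, p2, k3] as OpenCV has them; the pictures are not rectified), "R" (3x3) and "t" (3): a world point X has camera coordinates R X + t. Camera axes: x right, y down, z forward; pixel columns grow to the right and rows downward; lengths in m; the calibration is good to about 2 mm. A picture is of the moment at which its call begins.
- robot.close_job(): hands the job in; it is judged then, once.
The state is a dict: "t": time; "q": joint angles; "dq": joint speeds; "joint_torque": joint torques, N m; "tool_pos": TCP position; "orientation": TCP orientation; "force": force on the tool from outside, world axes, zero at the start; "wrist_torque": the same for the moment, N m; "opening": finger opening in m; "gripper_force": force on a finger pad.
Only numpy, scipy, OpenCV 4.12 (cv2) and the standard library are available. Lean on these libraries where they do the work, as an engineer would, in place of code of your own. Each camera call takes 0.05 s, during which the arm holds its last target. There are 200 camera calls.

### The job

Lower the loose index plate onto the bracket so that both dowel pins come up through its two holes and it lies flat, and let go of it only once it is on the pins. Then open the air valve by turning its lever handle until the handle points straight at the upright fin of the plate, and leave both like that. Leave the jar, spanner and drill case where they are.

Things in the scene. Friction and masses are not known exactly. Their poses are not given: they have to be found in the camera images.
- plate_fin (a point): Centre of the fin on the loose aluminium index plate, 30 mm above its underside. Plate about 0.2 kg, 44 (x) by 140 (y) by 10 mm (z up); fin on its middle, 40 long (x), 12 thick (y), 40 mm tall on top of the plate: grip it there. Through holes of 12.5 mm at y = +50 and -50 mm. Either way round fits. Starts flat on the bench, left of the valve.
- pins_middle (a point): Point midway between the two dowel pins on the flat top of the fixed dark steel bracket block (50 by 150 mm, 20 mm above the bench). x points level, away from the valve stem, 128 mm off; z up. The bracket's angle round the stem varies. With the plate seated, plate_fin is 30 mm above this point and the plate's x lies along this x, either way round; the fin's top is then 70 mm above the bench.
- pin_tip (a point): Tip of one dowel pin, at y = +50 mm from pins_middle; the other is at y = -50 mm. Each steel pin is 10 mm in diameter and stands 16 mm above the block; its top 7 mm taper to 3 mm.
- valve_stem (a point): Point on the upright stem axis of the fixed brass ball valve, at the handle's mid-height, 95 mm above the bench. x is the handle's direction when shut, y when fully open (along the pipe), z up. Valve body and pipe lie lower than 72 mm above the bench, except for the stem (10 mm radius) and the handle's hub (15 mm radius).
- handle_grip (a point): Point on the lever handle's centre line, 65 mm out from the stem axis, at mid-height, 95 mm above the bench. x points outward along the handle, z up. The black sleeve here is 14 mm wide (y), 18 mm tall, from 35 to 90 mm out, where the handle ends. It turns level about the stem against a friction of about 0.25 N m and stays where it is left.
- handle (a joint): Angle of the lever handle: 0 is shut, grows anticlockwise seen from above, pi/2 is fully open (stops at both ends). Starts nearly shut. The fin direction is between about 0.5 and 1.1 rad.
- jar: Closed jar, 64 mm in diameter, 85 mm tall, on the bench beyond the work; origin at the centre of its underside, z up. Leave alone.
- spanner: Steel spanner lying flat on the bench, right of the valve, about 180 mm long along its x; leave alone.
- drill_case: Grey closed case, 100 by 60 by 35 mm, on the bench right of the valve; origin at the centre of its underside, z up. Leave alone.

How it is judged:
By the outcome, as a careful person would: the job done as asked, in the order asked, and still so for the second after the job is handed in, with the robot touching nothing.
It also fails if it takes over 48 s, if anything falls off the work surface, if the arm or the gripper's body presses on something with over 40 N, if the wrist force passes 120 N, or if a joint passes its speed limit or range.

## Working session

There is one attempt and no reset: what is moved stays moved. The work goes in short steps, Python scripts to look and compute and a tool call to move; the robot and the scene stay as the last step left them, time stands still between calls to the robot, and variables do not carry over. Pictures are saved under pics/ and viewed, at most 12 in all, crops included, and the job is handed in when it is done.

Besides the shell and the picture viewer there is one more tool, called after "Emit:" by a JSON object that holds its "api" and its "payload". drive_tool: Moves the arm, as the interface text tells. Its arguments: {"type":"object","properties":{"moves":{"type":"array","items":{"type":"number"}},"grip_force":{"type":"number"}},"required":["moves"]}

```bash
mkdir -p pics; cat > h.py <<'E'
import numpy as np, cv2
from scipy.spatial.transform import Rotation as Rn
from plant import robot
def cam(n):
    c=robot.read_camera(n); c['bgr']=c['color'][:,:,::-1].copy(); return c
def pts(c,uv,z=None):
    """world points: by ray on plane z, or by depth if z None"""
    uv=np.asarray(uv,float).reshape(-1,2)
    n=cv2.undistortPoints(uv[:,None],np.array(c['mtx']),np.array(c['dist_coeffs']))[:,0]
    R=np.array(c['R']);t=np.array(c['t'])
    d=np.c_[n,np.ones(len(n))]
    if z is None:
        dep=c['depth'][uv[:,1].astype(int),uv[:,0].astype(int)]
        return (d*dep[:,None]-t)@R
    o=-R.T@t; w=d@R
    return o+w*((z-o[2])/w[:,2])[:,None]
def grid(c):
    v,u=np.mgrid[0:400,0:640]
    return pts(c,np.c_[u.ravel(),v.ravel()]).reshape(400,640,3)
E
python3 - <<'E'
from h import *
a=cam('top');b=cam('side')
cv2.imwrite('pics/top.png',a['bgr']);cv2.imwrite('pics/side.png',b['bgr'])
for c in(a,b):print(-np.array(c['R']).T@c['t'],(c['depth']>0).mean())
print(robot.read_state())
E
```

```text
[ 0.45011208 -0.06253848  0.98174664] 0.99608203125
[ 0.35658158 -0.85778513  0.79265842] 0.99621875
{'t': 0.1, 'q': array([ 1.13059689e+00,  1.31085239e-01,  1.48917000e+00, -2.76398260e-05,
        1.52298092e+00, -8.54206308e-02]), 'dq': array([ 0.00147462, -0.00051562, -0.00442067, -0.00147214, -0.00056369,
       -0.00032962]), 'joint_torque': array([ 1.79168452e-03, -5.61335170e+01, -4.93100238e+01,  7.70201418e-02,
        2.89275334e-02, -5.60459557e-05]), 'tool_pos': array([0.20833871, 0.56245157, 0.40379253]), 'orientation': array([-5.54294270e-01, -3.09189924e+00,  2.50391932e-03]), 'force': array([-0.48933279, -1.02830442,  0.61321124]), 'wrist_torque': array([-0.00497737,  0.00916903,  0.02336477]), 'gripper_force': 0.0, 'opening': 0.09308372068968705}
```

View pics/top.png

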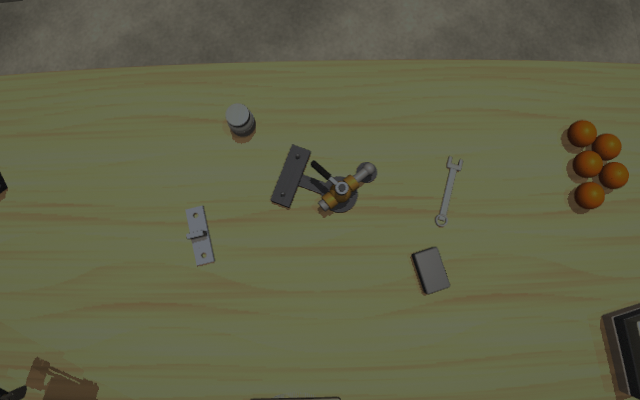

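View pics/side.png

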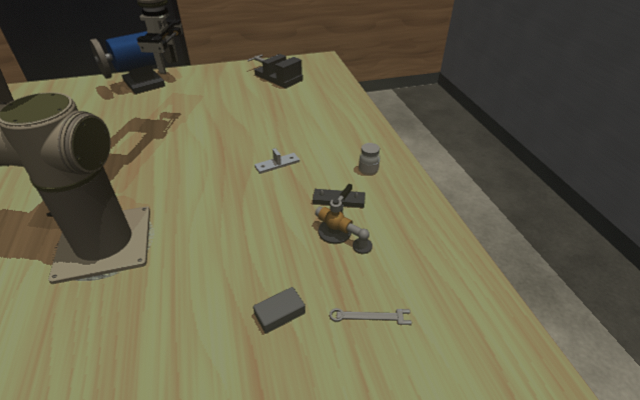

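The top view shows the plate at about (200,236), with holes at (196,216) and (204,255). The bracket is at (291,177), the stem at (341,188), the handle tip at (314,163) and the jar at (240,120). The side view agrees.

```bash
python3 - <<'E'
from h import *
c=cam('top');P=grid(c);hsv=cv2.cvtColor(c['bgr'],cv2.COLOR_BGR2HSV)
def rect(box,m,z,name):
    x0,y0,x1,y1=box;k=np.zeros((400,640),np.uint8);k[y0:y1,x0:x1]=m[y0:y1,x0:x1]
    n,l,s,ce=cv2.connectedComponentsWithStats(k);i=1+np.argmax(s[1:,4])
    v,u=np.nonzero(l==i);W=pts(c,np.c_[u,v],z)
    (cx,cy),sz,a=cv2.minAreaRect((W[:,:2]*1000).astype(np.float32))
    b=cv2.boxPoints(((cx,cy),sz,a)); e=b[1]-b[0];f=b[2]-b[1];e=e if np.hypot(*e)>np.hypot(*f) else f
    print(name,cx,cy,sz,'long-axis deg',np.degrees(np.arctan2(e[1],e[0])),'zmed',np.median(P[v,u,2]),len(v))
    return l==i
low=(hsv[...,1]<70)
rect((175,195,225,275),low.astype(np.uint8),.01,'plate')
rect((265,135,312,215),(low&(P[...,2]>.012)).astype(np.uint8),.02,'bracket')
h=rect((300,150,355,205),((P[...,2]>.088)).astype(np.uint8),.104,'handle')
rect((225,95,260,140),((P[...,2]>.07)).astype(np.uint8),.085,'jar')
fin=P[195:275,175:225].reshape(-1,3);fin=fin[fin[:,2]>.04];print('fin',fin.mean(0),len(fin))
st=pts(c,[[341,188],[314,163]],.104);print(st,P[180:196,333:349,2].max())
im=cv2.resize(c['bgr'][100:280,170:390],None,fx=3.6,fy=3.3,interpolation=cv2.INTER_CUBIC)
cv2.imwrite('pics/topc.png',np.clip(im*1.6,0,255).astype(np.uint8))
E
```

```text
plate 497.27606201171875 225.20101928710938 (145.92977905273438, 120.99357604980469) long-axis deg 1.016341 zmed 0.010773375041304024 1318
bracket 637.147216796875 -1.0130767822265625 (52.359222412109375, 150.5042266845703) long-axis deg -21.774418 zmed 0.021130889865437017 1233
handle 616.3848266601562 -93.13581848144531 (103.20018768310547, 30.172332763671875) long-axis deg 43.05799 zmed 0.10502541739173227 356
jar 772.5865478515625 119.88076782226562 (56.98515319824219, 56.6530647277832) long-axis deg 0.43138954 zmed 0.08571206666096293 471
fin [0.4904437  0.18967313 0.1608261 ] 118
[[ 0.58963293 -0.11700956  0.104     ]
 [ 0.64767172 -0.05826011  0.104     ]] 0.11648538594170724
```

View pics/topc.png

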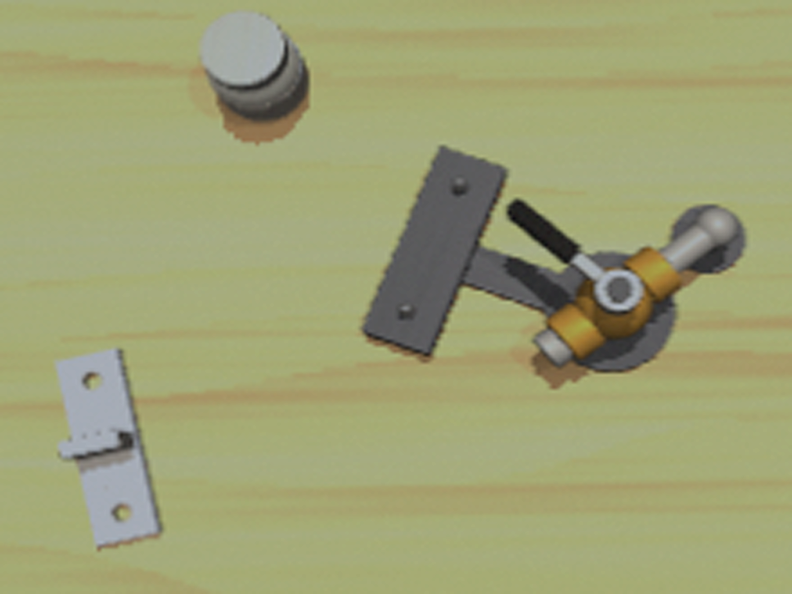

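```bash
cat >> h.py <<'E'
def plan(xy,yaw,z,s=None):
    """xy m of grasp, yaw deg of tool y axis (mod 180), z grasp height. Prints turn about tool z, then shift in turned tool frame, mm."""
    s=s or robot.read_state();R=Rn.from_rotvec(s['orientation']);p=s['tool_pos']
    M=R.as_matrix();cur=np.degrees(np.arctan2(M[1,1],M[0,1]))
    d=(yaw-cur+90)%180-90
    zz=np.array([0,0,-1.]);yy=np.array([np.cos(np.radians(yaw)),np.sin(np.radians(yaw)),0])
    if np.dot(yy,M[:,1])<0 : yy=-yy
    T=np.c_[np.cross(yy,zz),yy,zz]
    turn=Rn.from_matrix(M.T@T).as_rotvec(degrees=True)
    sh=T.T@(np.array([*xy,z+robot.grasp_offset])-p)*1000
    print('cur yaw %.2f'%cur,'turn',turn.round(2),'shift(after turn)',sh.round(1),'q6 %.2f'%s['q'][5], 't',round(s['t'],2))
E
python3 - <<'E'
from h import *
c=cam('top')
H=pts(c,[[195.6,215.2],[203.9,255.5]],.01);T=pts(c,[[297.5,156.4],[282.5,194.5]],.036)
for n,A in(('holes',H),('pins',T)):
    d=A[0]-A[1];print(n,A.round(4).tolist(),A.mean(0),np.linalg.norm(d),np.degrees(np.arctan2(d[1],d[0])))
d=H[0]-H[1];plan(H.mean(0)[:2],np.degrees(np.arctan2(d[1],d[0])),.24)
E
```

```text
holes [[0.5452, 0.2353, 0.01], [0.4468, 0.2135, 0.01]] [0.49602362 0.22437405 0.01      ] 0.10074714387383904 12.489678304616028
pins [[0.6802, -0.0183, 0.036], [0.5879, 0.0189, 0.036]] [6.34037476e-01 2.51793705e-04 3.60000000e-02] 0.09955341234884513 -21.94030212128481
cur yaw 69.67 turn [-6.000e-02  3.000e-02  5.718e+01] shift(after turn) [-392.4  207.7   -3.2] q6 -0.09 t 0.2
```

Emit:
{"api": "drive_tool", "payload": {"moves": [93, 0, 0, 0, 0, 0, 7.15, 93, 0, 0, 0, 0, 0, 7.15, 93, 0, 0, 0, 0, 0, 7.15, 93, 0, 0, 0, 0, 0, 7.15, 93, 0, 0, 0, 0, 0, 7.15, 93, 0, 0, 0, 0, 0, 7.15, 93, 0, 0, 0, 0, 0, 7.15, 93, 0, 0, 0, 0, 0, 7.15]}}

```text
t: 1.0
tool_pos: [0.2084, 0.5626, 0.4044]
orientation: [1.973, 2.444, -0.001]
force: [-0.5, 0.9, -0.3]
opening: 0.0927
gripper_force: 0.0
```

Emit:
{"api": "drive_tool", "payload": {"moves": [93, -40, 21, 0, 0, 0, 0, 93, -40, 21, 0, 0, 0, 0, 93, -40, 21, 0, 0, 0, 0, 93, -40, 21, 0, 0, 0, 0, 93, -40, 21, 0, 0, 0, 0, 93, -40, 21, 0, 0, 0, 0, 93, -40, 21, 0, 0, 0, 0, 93, -40, 21, 0, 0, 0, 0]}}

```text
t: 1.8
tool_pos: [0.4424, 0.2848, 0.4047]
orientation: [1.967, 2.45, 0.0]
force: [0.8, 1.0, -0.7]
opening: 0.093
gripper_force: 0.0
```

Emit:
{"api": "drive_tool", "payload": {"moves": [93, -36, 20, -1, 0, 0, 0, 93, -36, 20, -1, 0, 0, 0, 93, 0, 0, 0, 0, 0, 0, 93, 0, 0, 0, 0, 0, 0]}}

```text
t: 2.2
tool_pos: [0.4965, 0.2241, 0.4064]
orientation: [-1.969, -2.447, 0.001]
force: [-0.1, 1.2, 0.5]
opening: 0.093
gripper_force: 0.0
```

```bash
python3 - <<'E'
from h import *
plan([.4960,.2244],12.5,.24)
c=cam('wrist');cv2.imwrite('pics/w1.png',np.clip(c['bgr']*1.4,0,255).astype(np.uint8));np.savez('w1.npz',**c)
print(-c['R'].T@c['t'])
E
```

```text
cur yaw 12.34 turn [-0.04 -0.01 -0.16] shift(after turn) [ 0.4 -0.4 -0.9] q6 0.11 t 2.2
[0.47981011 0.29930484 0.38668433]
```

View pics/w1.png

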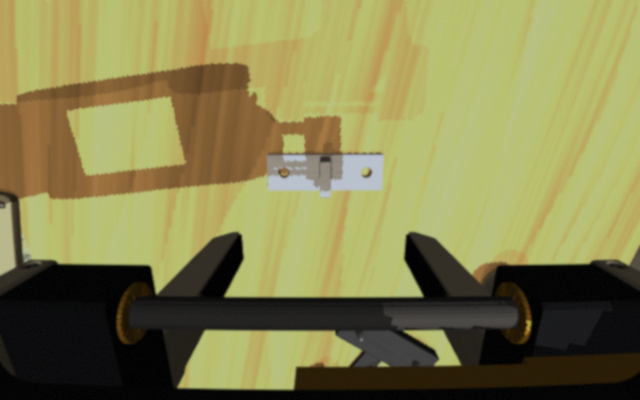

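The wrist view shows the plate with its holes at (284,173) and (366,172), and the fin between the fingers.

```bash
python3 - <<'E'
from h import *
c=dict(np.load('w1.npz'))
H=pts(c,[[284.5,172.5],[366.5,172]],.01);d=H[1]-H[0];a=np.degrees(np.arctan2(d[1],d[0]))
print(H,np.linalg.norm(d),a);hsv=cv2.cvtColor(c['bgr'],cv2.COLOR_BGR2HSV);
m=((hsv[...,1]<60)&(hsv[...,2]>60)).astype(np.uint8);m[:140]=0;m[205:]=0;m[:,:250]=0;m[:,400:]=0
v,u=np.nonzero(m);W=pts(c,np.c_[u,v],.01);print(cv2.minAreaRect((W[:,:2]*1000).astype(np.float32)))
plan(H.mean(0)[:2],a,.035)
E
```

```text
[[0.4501339  0.21520168 0.01      ]
 [0.547104   0.23713409 0.01      ]] 0.09941946350572213 12.744552452860143
((498.5661926269531, 221.5435333251953), (141.3656768798828, 53.368797302246094), 12.406678199768066)
cur yaw 12.43 turn [-0.04 -0.02 -0.32] shift(after turn) [  0.7   2.8 204.2] q6 0.11 t 2.25
```

Emit:
{"api": "drive_tool", "payload": {"moves": [93, 1, 3, 40, 0, 0, 0, 70, 0, 0, 40, 0, 0, 0, 50, 0, 0, 40, 0, 0, 0, 50, 0, 0, 40, 0, 0, 0, 50, 0, 0, 25, 0, 0, 0, 50, 0, 0, 15, 0, 0, 0, 50, 0, 0, 4, 0, 0, 0, 50, 0, 0, 0, 0, 0, 0]}}

```text
t: 3.05
tool_pos: [0.4988, 0.2271, 0.2032]
orientation: [1.966, 2.451, 0.0]
force: [-0.3, 1.2, -0.5]
opening: 0.0506
gripper_force: 0.0
```

Emit:
{"api": "drive_tool", "payload": {"moves": [0, 0, 0, 0, 0, 0, 0, 0, 0, 0, 0, 0, 0, 0, 0, 0, 0, 0, 0, 0, 0, 0, 0, 0, 0, 0, 0, 0, 0, 0, 0, 0, 0, 0, 0, 0, 0, 0, 0, 0, 0, 0], "grip_force": 45}}

```text
t: 3.65
tool_pos: [0.4989, 0.2264, 0.203]
orientation: [-1.967, -2.449, -0.0]
force: [-0.2, -0.5, 2.2]
opening: 0.0116
gripper_force: 45.0
```

Emit:
{"api": "drive_tool", "payload": {"moves": [0, 0, 0, 0, 0, 0, 0, 0, 0, 0, 0, 0, 0, 0, 0, 0, 0, -5, 0, 0, 0, 0, 0, 0, -20, 0, 0, 0, 0, 0, 0, -40, 0, 0, 0, 0, 0, 0, -40, 0, 0, 0, 0, 0, 0, -15, 0, 0, 0, 0, 0, 0, 0, 0, 0, 0]}}

```text
t: 4.45
tool_pos: [0.4999, 0.2268, 0.3256]
orientation: [1.965, 2.447, 0.007]
force: [-0.1, 0.5, -2.6]
opening: 0.0121
gripper_force: 45.0
```

```bash
python3 - <<'E'
from h import *
print('place:');plan([.634,.0003],-21.9,.14)
E
```

```text
place:
cur yaw 12.47 turn [ 0.29 -0.13 34.37] shift(after turn) [-160.1  208.9   18.3] q6 0.11 t 4.45
```

Emit:
{"api": "drive_tool", "payload": {"moves": [0, 0, 0, 0, 0, 0, 6.9, 0, 0, 0, 0, 0, 0, 6.9, 0, 0, 0, 0, 0, 0, 6.9, 0, 0, 0, 0, 0, 0, 6.9, 0, 0, 0, 0, 0, 0, 6.8, 0, -20, 35, 0, 0, 0, 0, 0, -20, 35, 0, 0, 0, 0, 0, -20, 35, 0, 0, 0, 0]}}

```text
t: 5.25
tool_pos: [0.5737, 0.1306, 0.3194]
orientation: [-2.601, -1.759, 0.006]
force: [-0.4, -0.2, -2.3]
opening: 0.0116
gripper_force: 45.0
```

Emit:
{"api": "drive_tool", "payload": {"moves": [0, -20, 35, 0, 0, 0, 0, 0, -20, 35, 0, 0, 0, 0, 0, -10, 34, 0, 0, 0, 0, 0, 0, 0, 0, 0, 0, 0, 0, 0, 0, 0, 0, 0, 0]}}

```text
t: 5.75
tool_pos: [0.6512, 0.0456, 0.3191]
orientation: [-2.602, -1.755, 0.006]
force: [-0.2, 0.0, -1.4]
opening: 0.0116
gripper_force: 45.0
```

```bash
python3 - <<'E'
from h import *
plan([.634,.0003],-21.9,.14)
c=cam('wrist');cv2.imwrite('pics/w2.png',np.clip(c['bgr']*1.4,0,255).astype(np.uint8));np.savez('w2.npz',**c)
print(c['R'],-c['R'].T@c['t'])
p=cv2.projectPoints(np.array([[.6802,-.0183,.036],[.5879,.0189,.036]]),cv2.Rodrigues(c['R'])[0],c['t'],c['mtx'],c['dist_coeffs'])[0];print(p)
E
```

```text
cur yaw -22.02 turn [-0.27  0.09 -0.12] shift(after turn) [-48.4   0.9  11.8] q6 0.38 t 5.75
[[ 0.92742169 -0.37399254 -0.00431253]
 [-0.35835335 -0.89182361  0.2761042 ]
 [-0.10710693 -0.25451962 -0.96111803]] [0.6796083  0.11700643 0.29918125]
[[[380.82820435 250.24126701]]

 [[271.66496485 250.06899383]]]
```

View pics/w2.png

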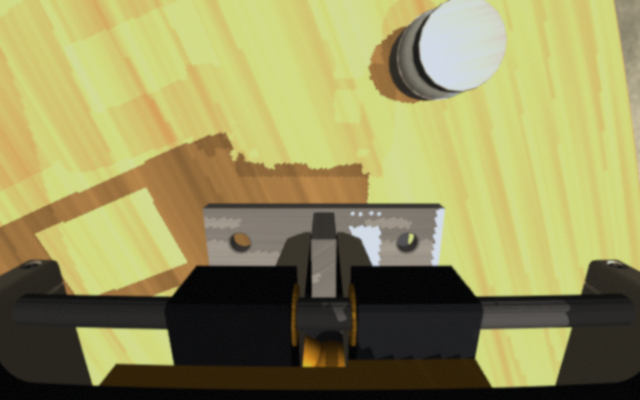

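The wrist view shows the held plate with its holes at about (240,242) and (407,242). The pins are still hidden behind the plate, so I'll move over the bracket and a little past it.

Emit:
{"api": "drive_tool", "payload": {"moves": [0, 0, 0, -20, -0.27, 0.1, 0, 0, -20, 1, -20, 0, 0, 0, 0, -25, 0, 0, 0, 0, 0, 0, -28, 0, 0, 0, 0, 0, 0, 0, 0, 0, 0, 0, 0, 0, 0, 0, 0, 0, 0]}}

```text
invalid input at $.moves: expected a multiple of 7 numbers
```

```bash
python3 - <<'E'
from h import *
plan([.634,.0003],-21.9,.14)
c=cam('wrist');cv2.imwrite('pics/w3.png',np.clip(c['bgr']*1.4,0,255).astype(np.uint8));np.savez('w3.npz',**c)
p=cv2.projectPoints(np.array([[.6802,-.0183,.036],[.5879,.0189,.036]]),cv2.Rodrigues(c['R'])[0],c['t'],c['mtx'],c['dist_coeffs'])[0];print(p)
E
```

```text
cur yaw -21.95 turn [-0.24  0.08 -0.05] shift(after turn) [-49.1   1.5  12.4] q6 0.38 t 5.8
[[[381.11297962 250.68196729]]

 [[272.26032677 250.42525238]]]
```

View pics/w3.png

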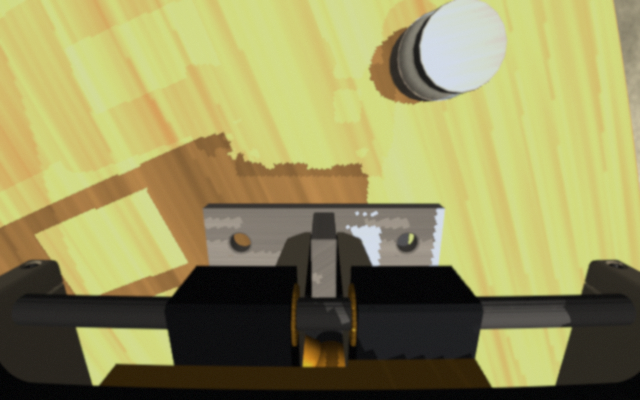

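The move was refused for a wrong number count, so the view is unchanged, with the holes still at (240,242) and (407,242). I'll resend it.

Emit:
{"api": "drive_tool", "payload": {"moves": [0, 0, 0, -20, -0.27, 0.1, 0, 0, -20, 1, -20, 0, 0, 0, 0, -25, 0, 0, 0, 0, 0, 0, -28, 0, 0, 0, 0, 0, 0, 0, 0, 0, 0, 0, 0, 0, 0, 0, 0, 0, 0, 0]}}

```text
t: 6.45
tool_pos: [0.625, -0.0214, 0.3644]
orientation: [2.6, 1.756, 0.009]
force: [-0.2, 0.3, -1.4]
opening: 0.0119
gripper_force: 45.0
```

```bash
python3 - <<'E'
from h import *
plan([.634,.0003],-21.9,.14)
c=cam('wrist');cv2.imwrite('pics/w4.png',np.clip(c['bgr']*1.6,0,255).astype(np.uint8));np.savez('w3.npz',**c)
p=cv2.projectPoints(np.array([[.6802,-.0183,.036],[.5879,.0189,.036]]),cv2.Rodrigues(c['R'])[0],c['t'],c['mtx'],c['dist_coeffs'])[0];print(p)
E
```

```text
cur yaw -21.94 turn [ 0.38 -0.15 -0.04] shift(after turn) [23.5  0.2 57.1] q6 0.27 t 6.45
[[[372.00038147 164.7576707 ]]

 [[271.22708218 164.77773514]]]
```

View pics/w4.png

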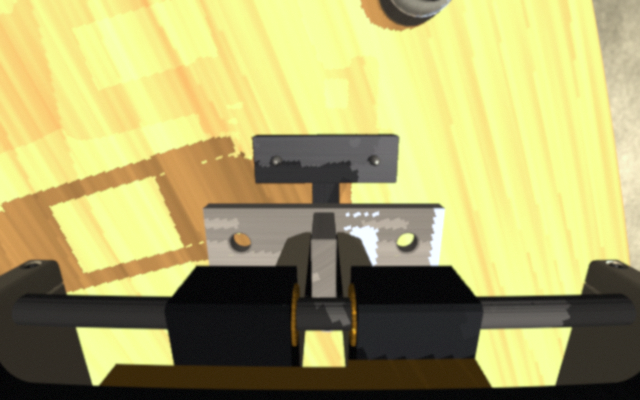

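The bracket is visible with its pins at about (277,160) and (375,160), above the held plate's holes at (241,241) and (407,241). I'll zoom in to pin these down.

```bash
python3 - <<'E'
from h import *
c=dict(np.load('w3.npz'))
im=c['bgr'].astype(float)*1.3; im[:190]=im[:190]*1.6
a=im[135:187,250:400]; b=im[205:270,205:445]
A=cv2.resize(np.clip(a,0,255).astype(np.uint8),None,fx=5,fy=5,interpolation=cv2.INTER_CUBIC)
B=cv2.resize(np.clip(b,0,255).astype(np.uint8),None,fx=3,fy=3,interpolation=cv2.INTER_CUBIC)
o=np.zeros((A.shape[0]+B.shape[0],750,3),np.uint8);o[:A.shape[0]]=A;o[A.shape[0]:,:720]=B
cv2.imwrite('pics/z1.png',o);print(A.shape)
E
```

```text
(260, 750, 3)
```

View pics/z1.png

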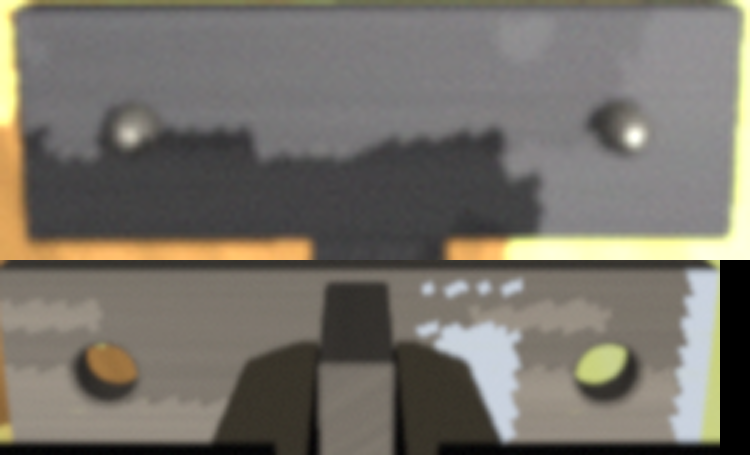

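```bash
cat >> h.py <<'E'
def rel(c,holes,pins,zt,s):
    Hh=pts(c,holes,zt);Pp=pts(c,pins,.036)
    h=Hh[1]-Hh[0];p=Pp[1]-Pp[0]
    an=lambda d:np.degrees(np.arctan2(d[1],d[0]))
    R=Rn.from_rotvec(s['orientation']).as_matrix()
    print('hole sp',np.linalg.norm(h),'pin sp',np.linalg.norm(p),'ang',an(h),an(p))
    print('holes mid',Hh.mean(0),'pins mid',Pp.mean(0),'TCP',s['tool_pos'])
    print('shift tool mm',R.T@(Pp.mean(0)-Hh.mean(0))*1000)
E
python3 - <<'E'
from h import *
c=dict(np.load('w3.npz'));s=robot.read_state()
for z in (.166,.171,.176):rel(c,[[240.3,242.3],[407,242.3]],[[275.8,161.2],[376.7,161.6]],z,s)
c2=dict(np.load('w1.npz'))
E
```

```text
hole sp 0.1024584235826818 pin sp 0.09938142229233975 ang -22.069220351023144 -22.179485914474178
holes mid [ 0.62550391 -0.02382345  0.166     ] pins mid [0.63955486 0.00169305 0.036     ] TCP [ 0.62520999 -0.02095061  0.36404035]
shift tool mm [ 28.56996962   2.69674675 130.09613796]
hole sp 0.09959406476444464 pin sp 0.09938142229233975 ang -22.069220351023137 -22.179485914474178
holes mid [ 0.62628825 -0.0217588   0.171     ] pins mid [0.63955486 0.00169305 0.036     ] TCP [ 0.62520999 -0.02095061  0.36404035]
shift tool mm [ 26.34846659   2.70754031 135.09041227]
hole sp 0.09672970594620758 pin sp 0.09938142229233975 ang -22.06922035102311 -22.179485914474178
holes mid [ 0.6270726  -0.01969415  0.176     ] pins mid [0.63955486 0.00169305 0.036     ] TCP [ 0.62520999 -0.02095061  0.36404035]
shift tool mm [ 24.12696356   2.71833386 140.08468658]
```

Emit:
{"api": "drive_tool", "payload": {"moves": [0, 13, 1, 0, 0.2, -0.1, 0, 0, 13, 2, 10, 0, 0, 0, 0, 0, 0, 30, 0, 0, 0, 0, 0, 0, 35, 0, 0, 0, 0, 0, 0, 25, 0, 0, 0, 0, 0, 0, 10, 0, 0, 0, 0, 0, 0, 0, 0, 0, 0, 0, 0, 0, 0, 0, 0, 0]}}

```text
t: 7.3
tool_pos: [0.6386, 0.0019, 0.2536]
orientation: [2.601, 1.758, 0.003]
force: [-0.1, -0.3, -1.1]
opening: 0.0116
gripper_force: 45.0
```

```bash
python3 - <<'E'
from h import *
plan([.6385,.0017],-22.0,.056)
s=robot.read_state();print(s['tool_pos'],s['force'])
c=cam('wrist')
im=np.clip(c['bgr'][180:290,190:460].astype(float)*1.5,0,255).astype(np.uint8)
d=cam('side');im2=np.clip(d['bgr'][140:250,280:400].astype(float)*1.5,0,255).astype(np.uint8)
A=cv2.resize(im,(540,220),interpolation=cv2.INTER_CUBIC);B=cv2.resize(im2,(400,366),interpolation=cv2.INTER_CUBIC)
o=np.zeros((590,540,3),np.uint8);o[:220]=A;o[222:588,:400]=B;cv2.imwrite('pics/z2.png',o)
E
```

```text
cur yaw -21.89 turn [ 0.14 -0.03  0.11] shift(after turn) [-0.2  0.  30.3] q6 0.30 t 7.3
[0.63856247 0.00186625 0.25363694] [-0.0878408  -0.2624021  -1.13287031]
```

View pics/z2.png

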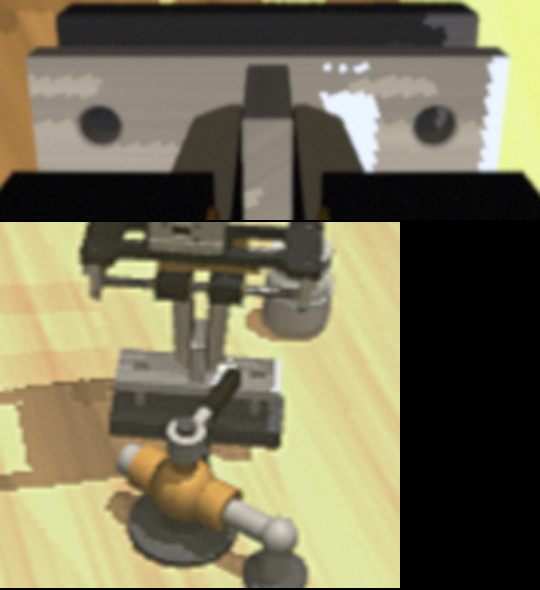

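The plate is centred over the bracket, both spanning about column 268 in the crop. I'll lower it gently.

Emit:
{"api": "drive_tool", "payload": {"moves": [0, 0, 0, 6, 0.1, 0, 0, 0, 0, 0, 6, 0, 0, 0, 0, 0, 0, 4, 0, 0, 0, 0, 0, 0, 3, 0, 0, 0, 0, 0, 0, 0, 0, 0, 0]}}

```text
t: 7.9
tool_pos: [0.6376, 0.0012, 0.2329]
orientation: [-2.603, -1.758, 0.002]
force: [-0.6, -0.3, -0.8]
opening: 0.0118
gripper_force: 45.0
```

Emit:
{"api": "drive_tool", "payload": {"moves": [0, 0, 0, 3, 0, 0, 0, 0, 0, 0, 2, 0, 0, 0, 0, 0, 0, 2, 0, 0, 0, 0, 0, 0, 0, 0, 0, 0]}}

```text
t: 8.3
tool_pos: [0.6379, 0.0012, 0.2264]
orientation: [-2.603, -1.758, 0.0]
force: [1.5, 0.3, -2.2]
opening: 0.0114
gripper_force: 45.0
```

Emit:
{"api": "drive_tool", "payload": {"moves": [0, 0, 0, 2, 0, 0, 0, 0, 0, 0, 1, 0, 0, 0, 0, 0, 0, 0, 0, 0, 0, 0, 0, 0, 0, 0, 0, 0]}}

```text
t: 8.7
tool_pos: [0.6379, 0.0012, 0.2236]
orientation: [-2.603, -1.758, 0.0]
force: [1.1, 0.4, -2.3]
opening: 0.0119
gripper_force: 45.0
```

Emit:
{"api": "drive_tool", "payload": {"moves": [0, 0, 0, 0.7, 0, 0, 0, 0, 0, 0, 0, 0, 0, 0, 0, 0, 0, 0, 0, 0, 0]}}

```text
t: 9.0
tool_pos: [0.6379, 0.0012, 0.223]
orientation: [-2.603, -1.758, 0.0]
force: [0.4, 1.0, -2.3]
opening: 0.0118
gripper_force: 45.0
```

Emit:
{"api": "drive_tool", "payload": {"moves": [0, 0, 0, 0.5, 0, 0, 0, 0, 0, 0, 0.5, 0, 0, 0, 0, 0, 0, 0, 0, 0, 0, 0, 0, 0, 0, 0, 0, 0]}}

```text
t: 9.4
tool_pos: [0.6379, 0.0012, 0.223]
orientation: [-2.603, -1.758, 0.0]
force: [-4.1, 0.7, 7.2]
opening: 0.0116
gripper_force: 45.0
```

Emit:
{"api": "drive_tool", "payload": {"moves": [40, 0, 0, 0, 0, 0, 0, 40, 0, 0, 0, 0, 0, 0, 40, 0, 0, 0, 0, 0, 0, 40, 0, 0, -10, 0, 0, 0, 40, 0, 0, -30, 0, 0, 0, 40, 0, 0, -40, 0, 0, 0, 40, 0, 0, -40, 0, 0, 0, 40, 0, 0, -20, 0, 0, 0]}}

```text
t: 10.2
tool_pos: [0.6387, 0.0011, 0.3676]
orientation: [2.6, 1.756, 0.007]
force: [0.3, -0.8, 0.9]
opening: 0.04
gripper_force: 0.0
```

Emit:
{"api": "drive_tool", "payload": {"moves": [40, 40, 0, -30, 0, 0, 0, 40, 40, 0, -20, 0, 0, 0, 40, 40, 0, 0, 0, 0, 0, 40, 0, 0, 0, 0, 0, 0, 40, 0, 0, 0, 0, 0, 0]}}

```text
t: 10.7
tool_pos: [0.6827, 0.1135, 0.4121]
orientation: [-2.602, -1.761, 0.001]
force: [0.9, -0.0, 0.9]
opening: 0.0401
gripper_force: 0.0
```

```bash
python3 - <<'E'
from h import *
s=robot.read_state();print(s['tool_pos'],s['opening'],s['t'])
a=cam('top');w=cam('wrist');np.savez('t2.npz',**a);np.savez('w5.npz',**w)
A=cv2.resize(np.clip(a['bgr'][130:220,255:390]*1.5,0,255).astype(np.uint8),(450,300),interpolation=cv2.INTER_CUBIC)
W=cv2.resize(np.clip(w['bgr']*1.5,0,255).astype(np.uint8),(480,300))
cv2.imwrite('pics/z3.png',np.vstack([np.pad(A,((0,0),(0,30),(0,0))),W]))
E
```

```text
[0.68274121 0.1134609  0.41214122] 0.04005576476268895 10.7
```

View pics/z3.png

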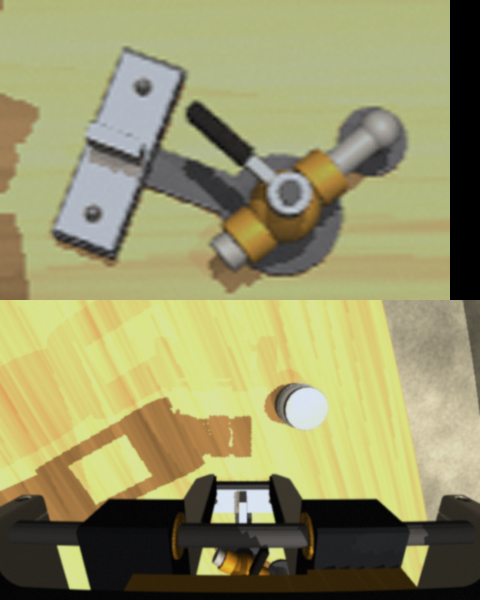

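The plate lies flat with both pins showing through, at crop (143,87) and (92,213). The handle still points up-left from the hub at (288,192). Next I'll measure the handle's angle and the hub.

```bash
cat >> h.py <<'E'
def handle(c):
    hsv=cv2.cvtColor(c['bgr'],cv2.COLOR_BGR2HSV);P=grid(c)
    m=((P[...,2]>.085)&(P[...,2]<.112)&(hsv[...,2]<45)).astype(np.uint8);m[:,:270]=0;m[:130]=0;m[215:]=0;m[:,350:]=0
    n,l,s,_=cv2.connectedComponentsWithStats(m);i=1+np.argmax(s[1:,4]);v,u=np.nonzero(l==i)
    W=pts(c,np.c_[u,v],.104)[:,:2];ctr=W.mean(0);d=np.linalg.svd(W-ctr)[2][0]
    a=np.degrees(np.arctan2(d[1],d[0]))%180;r=(W-ctr)@d
    print('sleeve n',len(v),'ctr',ctr,'axis',a,'len',np.ptp(r)); return ctr,a
E
python3 - <<'E'
from h import *
c=dict(np.load('t2.npz'));ctr,a=handle(c)
P=grid(c);print('hub z',np.median(P[184:192,338:345,2]))
k=P[...,2]>.098;k[:,:332]=0;k[:,355:]=0;k[:175]=0;k[205:]=0;v,u=np.nonzero(k);print('hub',pts(c,np.c_[u,v],.11)[:,:2].mean(0),len(v))
for z in(.104,.116):
  st=pts(c,[[341.4,187.6]],z)[0,:2];d=ctr-st;print(st,np.degrees(np.arctan2(d[1],d[0])),np.linalg.norm(d))
pm=pts(c,[[297.9,156.1],[282.6,193.9]],.036);d=pm[0]-pm[1];print(pm.mean(0),np.degrees(np.arctan2(d[1],d[0])))
v,u=np.nonzero((P[...,2]>.055)&(P[...,2]<.08)&(np.indices((400,640))[1]<312)&(np.indices((400,640))[1]>265)&(np.indices((400,640))[0]>140)&(np.indices((400,640))[0]<210))
F=pts(c,np.c_[u,v],.07)[:,:2];f=F.mean(0);print('fin',f,len(F),'robot-top',np.array([.6385,.001])-f)
E
```

```text
sleeve n 132 ctr [ 0.63213651 -0.0718205 ] axis 46.0612141429163 len 0.051058323551625165
hub z 0.11203638993614126
hub [ 0.5917397  -0.11578308] 178
[ 0.59051253 -0.11792596] 47.924296566335656 0.06211496964201723
[ 0.58859306 -0.11716874] 46.16313114229093 0.06286886878687153
[ 6.35119559e-01 -3.64494469e-04  3.60000000e-02] -22.484274686095464
fin [ 0.63543625 -0.0006567 ] 108 robot-top [0.00306375 0.0016567 ]
```

```bash
python3 - <<'E'
from h import *
plan([.6342,-.0718],-43.9,.098)
E
```

```text
cur yaw -21.95 turn [-0.04  0.05 21.95] shift(after turn) [-165.8   92.5  146.5] q6 0.47 t 10.8
```

Emit:
{"api": "drive_tool", "payload": {"moves": [45, 0, 0, 0, 0, 0, 7.3, 45, 0, 0, 0, 0, 0, 7.3, 45, 0, 0, 0, 0, 0, 7.3, 45, -36, 20, 0, 0, 0, 0, 45, -36, 20, 0, 0, 0, 0, 45, -36, 20, 0, 0, 0, 0, 45, -36, 20, 0, 0, 0, 0, 45, -22, 12.5, 0, 0, 0, 0]}}

```text
t: 11.6
tool_pos: [0.6329, -0.0754, 0.4121]
orientation: [2.892, 1.226, -0.002]
force: [-0.2, -0.0, 0.9]
opening: 0.045
gripper_force: 0.0
```

Emit:
{"api": "drive_tool", "payload": {"moves": [45, 0, 0, 40, 0, 0, 0, 45, 0, 0, 40, 0, 0, 0, 45, 0, 0, 0, 0, 0, 0, 45, 0, 0, 0, 0, 0, 0]}}

```text
t: 12.0
tool_pos: [0.6338, -0.0721, 0.3318]
orientation: [-2.889, -1.229, 0.004]
force: [0.3, -0.2, 0.6]
opening: 0.0452
gripper_force: 0.0
```

```bash
python3 - <<'E'
from h import *
plan([.6342,-.0718],-43.9,.098)
E
```

```text
cur yaw -43.90 turn [-0.14  0.09  0.  ] shift(after turn) [ 0.5  0.1 66.5] q6 0.57 t 12.0
```

Emit:
{"api": "drive_tool", "payload": {"moves": [45, 0, 0, 30, 0, 0, 0, 45, 0, 0, 24, 0, 0, 0, 45, 0, 0, 12, 0, 0, 0, 45, 0, 0, 0, 0, 0, 0]}}

```text
t: 12.4
tool_pos: [0.6344, -0.0713, 0.266]
orientation: [-2.889, -1.232, 0.002]
force: [-0.8, -0.5, -0.1]
opening: 0.0451
gripper_force: 0.0
```

Emit:
{"api": "drive_tool", "payload": {"moves": [0, 0, 0, 0, 0, 0, 0, 0, 0, 0, 0, 0, 0, 0, 0, 0, 0, 0, 0, 0, 0, 0, 0, 0, 0, 0, 0, 0, 0, 0, 0, 0, 0, 0, 0, 0, 0, 0, 0, 0, 0, 0], "grip_force": 15}}

```text
t: 13.0
tool_pos: [0.6348, -0.0714, 0.2667]
orientation: [2.889, 1.232, 0.001]
force: [0.4, 0.3, 3.6]
opening: 0.0137
gripper_force: 15.0
```

```bash
python3 - <<'E'
from h import *
s=robot.read_state();print(s['force'],s['wrist_torque'],s['opening'],s['t'],s['tool_pos'])
S=np.array([.5912,-.1167])
for a in(46.1,51.6,57.1,62.6,68.2):
    p=S+.062*np.array([np.cos(np.radians(a)),np.sin(np.radians(a))]);plan(p,a-90,.098,s)
E
```

```text
[0.40438449 0.27698205 3.64793462] [-0.10571333  0.07313867  0.20541184] 0.013651117840160945 13.0 [ 0.63480356 -0.07138038  0.26674663]
cur yaw -43.82 turn [ 0.04 -0.03  0.08] shift(after turn) [-0.9  0.   1.4] q6 0.57 t 13.0
cur yaw -43.82 turn [ 0.04 -0.02 -5.42] shift(after turn) [-0.6 -6.   1.4] q6 0.57 t 13.0
cur yaw -43.82 turn [  0.05  -0.02 -10.92] shift(after turn) [  0.3 -12.    1.4] q6 0.57 t 13.0
cur yaw -43.82 turn [  0.05  -0.02 -16.42] shift(after turn) [  1.7 -17.9   1.4] q6 0.57 t 13.0
cur yaw -43.82 turn [ 5.000e-02 -2.000e-02 -2.202e+01] shift(after turn) [  3.7 -23.7   1.4] q6 0.57 t 13.0
```

Emit:
{"api": "drive_tool", "payload": {"moves": [0, 0, -3, 0, 0, 0, -2.75, 0, 0, -3, 0, 0, 0, -2.75, 0, 0, -3, 0, 0, 0, -2.75, 0, 0, -3, 0, 0, 0, -2.75]}}

```text
t: 13.4
tool_pos: [0.6256, -0.0642, 0.2667]
orientation: [2.756, 1.505, 0.001]
force: [1.1, -3.1, 2.1]
opening: 0.014
gripper_force: 15.0
```

Emit:
{"api": "drive_tool", "payload": {"moves": [0, 0, -3, 0, 0, 0, -2.75, 0, 0, -3, 0, 0, 0, -2.75, 0, 0, -3, 0, 0, 0, -2.75, 0, 0, -3, 0, 0, 0, -2.75, 0, 0, 0, 0, 0, 0, 0, 0, 0, 0, 0, 0, 0, 0]}}

```text
t: 14.0
tool_pos: [0.6148, -0.0585, 0.2667]
orientation: [2.603, 1.758, -0.001]
force: [-2.6, -3.6, 6.2]
opening: 0.0136
gripper_force: 15.0
```

```bash
python3 - <<'E'
from h import *
s=robot.read_state();print(s['force'],s['wrist_torque'],s['opening'],s['tool_pos'])
a=68.2;p=np.array([.5912,-.1167])+.0625*np.array([np.cos(np.radians(a)),np.sin(np.radians(a))]);plan(p,a-90,.098,s)
E
```

```text
[-2.6196948  -3.58542698  6.20351383] [-0.77227815  0.54689246  0.04171678] 0.013572843280229355 [ 0.61481043 -0.05847359  0.26667222]
cur yaw -21.93 turn [ 0.01  0.05 -0.13] shift(after turn) [-0.3 -0.3  1.4] q6 0.21 t 14.0
```

Release, lift clear, move back and check with the top camera.

Emit:
{"api": "drive_tool", "payload": {"moves": [40, 0, 0, 0, 0, 0, 0, 40, 0, 0, 0, 0, 0, 0, 40, 0, 0, 0, 0, 0, 0, 40, 0, 0, -20, 0, 0, 0, 40, 0, 0, -40, 0, 0, 0, 40, 0, 0, -40, 0, 0, 0, 40, 40, 0, -20, 0, 0, 0, 40, 40, 0, 0, 0, 0, 0]}}

```text
t: 14.8
tool_pos: [0.6458, 0.0163, 0.3913]
orientation: [2.601, 1.755, 0.009]
force: [0.8, -0.7, 0.1]
opening: 0.0399
gripper_force: 0.0
```

Emit:
{"api": "drive_tool", "payload": {"moves": [40, 40, 0, 0, 0, 0, 0, 40, 40, 0, 0, 0, 0, 0, 40, 40, 0, 0, 0, 0, 0, 40, 0, 0, 0, 0, 0, 0, 40, 0, 0, 0, 0, 0, 0]}}

```text
t: 15.3
tool_pos: [0.6891, 0.129, 0.385]
orientation: [-2.599, -1.763, 0.002]
force: [-0.1, -0.1, 0.1]
opening: 0.0398
gripper_force: 0.0
```

```bash
python3 - <<'E'
from h import *
c=cam('top');ctr,a=handle(c);np.savez('t3.npz',**c)
P=grid(c);U=np.indices((400,640))
k=P[...,2]>.098;k[:,:332]=0;k[:,355:]=0;k[:175]=0;k[205:]=0
v,u=np.nonzero((P[...,2]>.055)&(P[...,2]<.08)&(U[1]<312)&(U[1]>265)&(U[0]>140)&(U[0]<210))
f=pts(c,np.c_[u,v],.07)[:,:2].mean(0)
for st in([.5893,-.117],[.5886,-.1172],[.5905,-.1179]):
  for n,q in(('handle',ctr),('fin',f)):
    d=q-np.array(st);print(n,np.degrees(np.arctan2(d[1],d[0])).round(2),np.linalg.norm(d).round(4))
d=f-ctr;print('sleeve->fin',np.degrees(np.arctan2(d[1],d[0])),np.linalg.norm(d),f)
o=np.hstack([cv2.resize(np.clip(c['bgr'][130:220,255:390]*1.5,0,255).astype(np.uint8),(780,520),interpolation=cv2.INTER_CUBIC)])
cv2.imwrite('pics/z4.png',o)
E
```

```text
sleeve n 150 ctr [ 0.6120099  -0.05989342] axis 67.72433580681779 len 0.056740734957208425
handle 68.31 0.0615
fin 68.3 0.1249
handle 67.78 0.0619
fin 68.04 0.1253
handle 69.65 0.0619
fin 68.96 0.1253
sleeve->fin 68.28628216718067 0.06342377831495997 [ 0.63547475 -0.00096994]
```

View pics/z4.png

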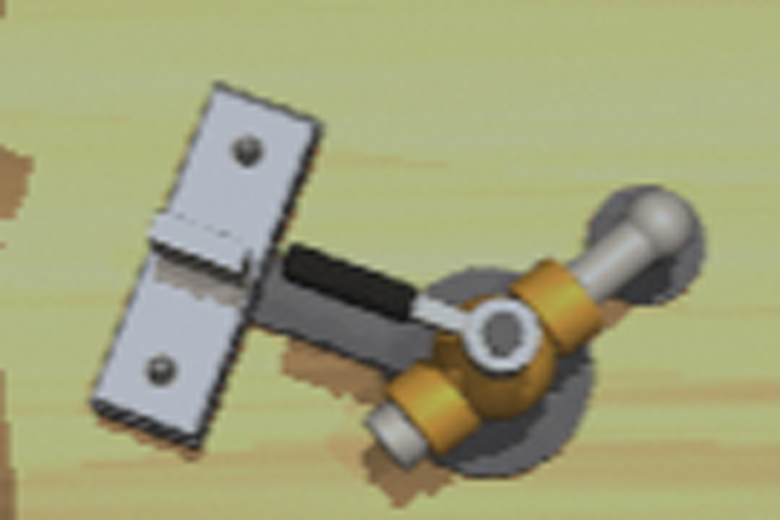

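The handle points at the fin (about 68° against 68.3°). The plate lies flat with pins showing at (247,150) and (161,370) in the crop, so I'll hand it in.

```bash
python3 -c "
from plant import robot
print(robot.close_job())"
```

```text
the job is handed in; nothing more can be done
None
```

The index plate is on both dowel pins and lies flat, the valve handle points at its fin to within about half a degree by the top camera, and the job was handed in at about 15 s of the 48 s allowed.

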